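# Close the expanding rack on the row of soap cartons

### The arm

A 6-joint arm with a two-finger parallel gripper is mounted at the origin on a cart in front of the work surface, level with it; the furniture and walls round the work are solid. World frame = base frame: x ahead of the robot, y to its left, z up, the work surface at z = 0. Lengths are in m, angles in degrees, forces in N, time in s.
With the tool pointing down it reaches from about 0.4 to 0.825 m from the base axis. Payload 7 kg.
Tool frame: the origin (TCP) lies midway between the tips of the shut fingers; the grasp point (between the pads) lies 19 mm behind it (ctrl.hold_point_z is the distance from the TCP to the grasp point, in m); z points along the fingers, y is the line along which they close (so a half turn about z gives the same grasp; the last joint's range is limited). The gripper opens to 88 mm and grips with 3 to 60 N. Pads are 19 mm wide; open, the fingers measure 130 mm over their backs; the gripper's body (78 mm by 193 mm) begins 47 mm behind the grasp point.
Start: joints at [-51.847, 20.546, 0.682, 0, -70.136, -16.507], TCP at [0.249, -0.627, 0.227] pointing down, gripper open.
Joint ranges: [-176.03, 176.03], [-82.01, 121.73], [-58.28, 71.71], [-173.87, 95.51], [-174.79, -0.11], [-173.66, 173.66]. Speed limits (degrees/s): [136.94, 136.94, 172.46, 180, 180, 180].

### API

Orientations are given as [roll, pitch, yaw] about the fixed x, y, z axes, in that order (R = Rz(yaw) Ry(pitch) Rx(roll)).
In Python, from plant import ctrl gives the robot as it stands.
- The arm moves only by the tool apply_moves, never from a script. Its argument "deltas" is a list of rows, each an object with "fingers": the finger opening in mm, from 0 to 87.6; "delta_pos": the shift along the tool's x, y, z in mm, a list of three; "angular": the turn, a rotation vector about the tool's x, y, z in degrees, a list of three. A call has 1 to 10 rows; each row is the pose to reach, as a shift and turn from the pose commanded when the call began, along the tool's axes at that moment; what a row does not reach only later rows make up. A row lasts 1/10 s, in which the tool goes at most 50 mm and 8.59 degrees, less where a joint would pass 70% of its speed; a pose out of reach is approached as far as the arm can. A call with a gripper value outside its range is refused whole. The fingers move at their own pace and stop on an object; the grip force is fixed at half the most. Time passes only in rows, so rows that repeat a pose let the fingers close. It gives the time, the measured TCP pose, the force, the opening and the grip force at its end, in the units of the state.
- ctrl.get_obs(): the state, without advancing time (a new reading comes with each control period).
- ctrl.snapshot(name): name is "scene" or "top" or "wrist"; returns the picture (400x640x3 uint8, red, green, blue); there is no depth.
- ctrl.camera_params(name): a dict with "fx", "fy", "cx", "cy" (pixels), "dist_coeffs" ([k1, k2, p1, p2, k3] as OpenCV has them; the pictures are not rectified), "cam_to_world" (4x4, takes a point from camera to world coordinates); the wrist camera has in their place "mount" (4x4, takes a point from camera to tool coordinates, whose origin is the TCP and whose axes are the flange's). Camera axes: x right, y up, looking along -z (the intrinsics and any distortion apply to the point x, -y, -z); pixel columns grow to the right and rows downward; lengths in m; the calibration is good to about 2 mm. A picture is of the moment at which its call begins: read the wrist's pose just before it. camera_params takes no time and is no camera call.
- ctrl.close_job(): hands the job in; it is judged then, once.
The state is a dict: "clock": time; "joint_pos": joint angles; "qvel": joint speeds; "tau": joint torques, N m; "tool_pos": TCP position; "orientation": TCP orientation; "force": force on the tool from outside, world axes, zero at the start; "moment": the same for the moment, N m; "opening": finger opening in m; "gripper_force": force on a finger pad.
Only numpy, scipy, OpenCV 4.12 (cv2) and the standard library are available. Lean on these libraries where they do the work, as an engineer would, in place of code of your own. Each camera call takes 0.05 s, during which the arm holds its last target. There are 200 camera calls.

### The job

Close the expanding rack up on its row of soap cartons: press the brass snap pin flush with the tube, slide the open end in until the pin pops up through the next hole, and stand the folded-out end board of that end square upright, where its stiff hinge must hold it. All five cartons stay standing in the rack; do not force the mechanism, and leave the other things on the counter alone.

Things in the scene. Friction and masses are not known exactly. Their poses are not given: they have to be found in the camera images.
- rack: Expanding counter rack, fixed to the counter, 176 mm deep (its x), 210 mm long (its y); origin on the counter at its middle, z up. Two parallel square tube rails 26 mm wide run along y at x = -68 mm (front, with the snap pin) and +68 mm, tops 36 mm high. Fixed end board, 90 mm high, at +y: inner face at y = +88 mm. The sliding end is at -y. Five soap cartons stand in a row between the rails
- tube (a joint): Travel in m of the sliding end (both pale metal outer tubes, their foot, the folding board); grows as the rack closes (towards the rack's +y). Start: 0 +-1 mm, pin up in the first hole. The next hole meets the pin at 0.030. With the pin up in a hole the tube is locked, with 1.5 mm play either way; with the pin under the wall it slides with about 2 N. The row of cartons blocks it at about 0.036
- snap_pin (a joint): How far the snap pin is pressed down, m: 0 = popped fully up, 0.0065 = top flush with the tube, about 0.0085 = captured under the tube wall. Spring: about 3 N at first, 5 N when flush. A fingertip pressing it flush comes to rest on the tube's top. Once flush, about 10 N of push on the tube cams its round head under the edge of the hole; it then slides under the wall and pops up in the next hole
- pin_top (a point): Top of the domed brass snap pin, 11 mm diameter, on the centre line of the front rail, 1 mm to +y of the rack's middle. Popped up it stands 6.5 mm above the tube's top (42.5 mm above the counter). It sits in the fixed inner tube and does not travel with the outer tube
- next_hole (a point): Centre of the next hole, at the tube's top: one of three 14 mm holes, 30 mm apart along y, in the 2 mm thick flat top of the front outer tube. It travels with the tube; at the start it is 30 mm to -y of the pin
- collar_face (a point): On the black collar at the mouth of the front outer tube: middle of its flat face towards the rack's -y, 5 mm above the tube's top. The collar is 34 mm wide (x), 12 mm long (y), 10.5 mm proud of the tube's top and moves with the tube. At the start the face is 11 mm to +y of the pin's centre, so closed fingertips standing on the pin can push it to +y in the same stroke
- end_board (a joint): Angle in rad of the sliding end's folding board on its friction hinge: 0 = square upright, positive = folded outwards (top towards the rack's -y), negative = leaning in over the cartons. Starts at 0.35 to 0.65. No stop at 0 (range -0.35 to 1.2); it stays where it is left. Turning it takes about 0.2 N m (4 N at its top edge); push the edge along its arc about the hinge, for a rubbery fingertip pushed straight across can bind on it
- board_top (a point): Middle of the top edge of the folding board (light wood, 176 mm wide along the rack's x, 12 mm thick), 52 mm from its hinge line; 90 mm above the counter when upright
- board_hinge (a point): Middle of the folding board's hinge line, which runs along the rack's x, 38 mm above the counter, in the middle of the board's thickness: the upright board's outer face is 6 mm to -y of it, its inner face 6 mm to +y. It travels with the tube (rack y = -94 mm plus the travel). The steel foot below it reaches 10 mm further out, up to 36 mm above the counter
- soap_1: Soap carton number 1 of the row, counted from the sliding end; loose, 110 g, standing on its long edge: 28 mm thick along the row, 82 mm across it, 52 mm high. Origin in the middle of its large face towards the rack's -y, 26 mm above the counter; its own x axis points up, its z axis along the row to the rack's +y
- soap_2: Soap carton number 2 of the row, counted from the sliding end; loose, 110 g, standing on its long edge: 28 mm thick along the row, 82 mm across it, 52 mm high. Origin in the middle of its large face towards the rack's -y, 26 mm above the counter; its own x axis points up, its z axis along the row to the rack's +y
- soap_3: Soap carton number 3 of the row, counted from the sliding end; loose, 110 g, standing on its long edge: 28 mm thick along the row, 82 mm across it, 52 mm high. Origin in the middle of its large face towards the rack's -y, 26 mm above the counter; its own x axis points up, its z axis along the row to the rack's +y
- soap_4: Soap carton number 4 of the row, counted from the sliding end; loose, 110 g, standing on its long edge: 28 mm thick along the row, 82 mm across it, 52 mm high. Origin in the middle of its large face towards the rack's -y, 26 mm above the counter; its own x axis points up, its z axis along the row to the rack's +y
- soap_5: Soap carton number 5 of the row, counted from the sliding end; loose, 110 g, standing on its long edge: 28 mm thick along the row, 82 mm across it, 52 mm high. Origin in the middle of its large face towards the rack's -y, 26 mm above the counter; its own x axis points up, its z axis along the row to the rack's +y
- bell: Counter bell, white dome on a black foot, 85 mm across, 59 mm high; origin under its middle. Bystander
- jar: Glass jar of pink bath salts with a steel lid, 57x49x70 mm; origin under its middle. Bystander
- twine: Wooden spool of red ribbon, 64 mm across, 22 mm high; origin under its middle. Bystander
- stamp: Wooden rubber stamp with a turned handle, 26x54 mm, 69 mm high; origin under its middle. Bystander

How it is judged:
By the outcome, as a careful person would: the job done as asked, in the order asked, and still so for the second after the job is handed in, with the robot touching nothing.
It also fails if it takes over 45 s, if anything falls off the work surface, if the arm or the gripper's body presses on something with over 40 N, if the wrist force passes 120 N, or if a joint passes its speed limit or range.

## Working session

There is one attempt and no reset: what is moved stays moved. The work goes in short steps, Python scripts to look and compute and a tool call to move; the robot and the scene stay as the last step left them, time stands still between calls to the robot, and variables do not carry over. Pictures are saved under pics/ and viewed, at most 10 in all, crops included, and the job is handed in when it is done.

Besides the shell and the picture viewer there is one more tool, called after "Request:" as name(argument=value, ...), one argument or row to a line, values as JSON. apply_moves: Moves the arm, as the interface text tells. Its arguments: {"type":"object","properties":{"deltas":{"type":"array"}},"required":["deltas"]}

```bash
ls; mkdir -p pics
python3 - <<'E'
from plant import ctrl
import cv2,numpy as np
for n in("scene","top"):
    cv2.imwrite(f"pics/{n}0.png",ctrl.snapshot(n)[:,:,::-1]); p=ctrl.camera_params(n)
    print(n,p['fx'],p['fy'],p['cx'],p['cy'],p['dist_coeffs'],np.round(p['cam_to_world'],3).tolist())
p=ctrl.camera_params("wrist");print({k:np.round(v,3).tolist() for k,v in p.items()})
print(ctrl.get_obs())
E
```

```text
pics
scene 508.42998729666675 508.42998729666675 317.3831621579155 198.5297791931275 [-0.06975629  0.          0.          0.          0.        ] [[0.958, -0.128, 0.256, 0.88], [0.286, 0.467, -0.836, -1.041], [-0.012, 0.875, 0.484, 0.771], [0.0, 0.0, 0.0, 1.0]]
top 452.49164624970854 452.49164624970854 320.0011584017788 194.1289069096102 [-0.03930609  0.          0.          0.          0.        ] [[0.003, 0.994, -0.108, 0.415], [-1.0, 0.001, -0.019, 0.12], [-0.018, 0.108, 0.994, 1.159], [0.0, 0.0, 0.0, 1.0]]
{'fx': 329.894, 'fy': 329.894, 'cx': 312.856, 'cy': 204.063, 'dist_coeffs': [0.014, 0.0, 0.0, 0.0, 0.0], 'mount': [[0.0, 0.968, 0.252, 0.067], [1.0, -0.001, 0.0, 0.001], [0.001, 0.252, -0.968, -0.157], [0.0, 0.0, 0.0, 1.0]]}
{'clock': 0.1, 'joint_pos': array([-5.18468858e+01,  2.05871748e+01,  6.39296111e-01, -1.68497605e-02,
       -7.01358756e+01, -1.65060491e+01]), 'qvel': array([ 0.02350055, -0.07653161,  0.14085957, -0.01450985,  0.0811822 ,
        0.07346144]), 'tau': array([-2.69089411e-03, -5.84163451e+01,  2.93751258e+01,  7.01545089e+00,
        1.02048274e-02, -4.81422228e-05]), 'tool_pos': array([ 0.2488009 , -0.6270072 ,  0.22572301]), 'orientation': array([ 1.79915196e+02, -8.61008626e-03, -1.58358665e+02]), 'force': array([0.5104404 , 0.25452403, 0.27157289]), 'moment': array([-0.00388295, -0.01331016,  0.02082908]), 'gripper_force': 0.0, 'opening': 0.08782120081160606}
```

View pics/top0.png

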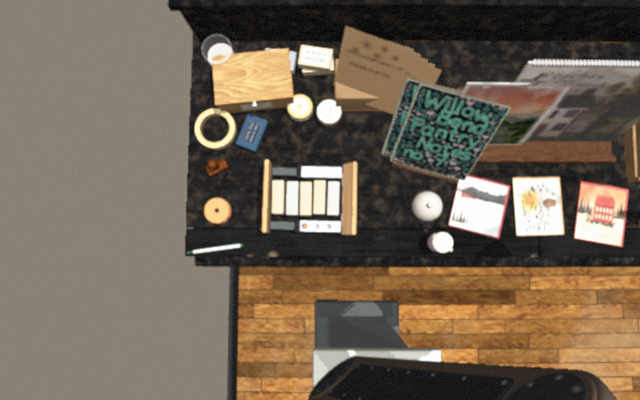

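View pics/scene0.png

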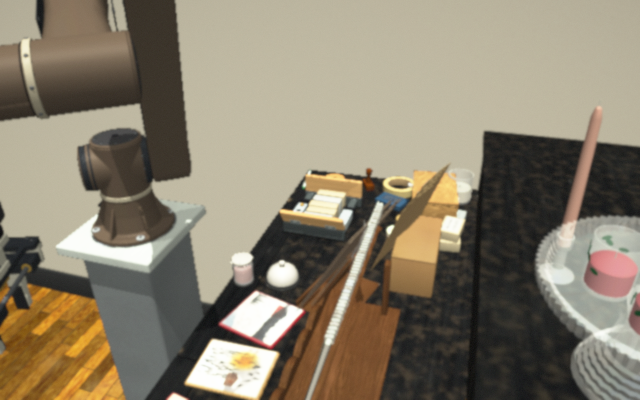

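The top view shows the rack's sliding board on the right (col ≈350) and the fixed board on the left (col ≈266). The front rail is at row ≈226, with the pin near col 304.

```bash
cat > h.py <<'E'
from plant import ctrl
import cv2,numpy as np
from scipy.spatial.transform import Rotation as R
def pose():
    o=ctrl.get_obs();T=np.eye(4);T[:3,:3]=R.from_euler('xyz',o['orientation'],degrees=True).as_matrix();T[:3,3]=o['tool_pos'];return T
def cam(n,T=None):
    p=ctrl.camera_params(n)
    C=p['cam_to_world'] if n!='wrist' else T@np.array(p['mount'])
    K=np.array([[p['fx'],0,p['cx']],[0,p['fy'],p['cy']],[0,0,1.]]);return K,np.array(p['dist_coeffs']),np.array(C)
def ray(c,uv,z):
    K,d,C=c;q=cv2.undistortPoints(np.array(uv,float).reshape(-1,1,2),K,d).reshape(-1,2)
    v=np.c_[q[:,0],-q[:,1],-np.ones(len(q))]@C[:3,:3].T
    return C[:3,3]+v*((z-C[2,3])/v[:,2])[:,None]
def proj(c,P):
    K,d,C=c;X=(np.array(P,float).reshape(-1,3)-C[:3,3])@C[:3,:3];X=X*[1,-1,-1]
    return cv2.projectPoints(X,np.zeros(3),np.zeros(3),K,d)[0].reshape(-1,2)
E
python3 - <<'E'
from h import *
c=cam('top')
print(ray(c,[(304,226),(318,226),(330,226),(342,226)],.04),ray(c,[(266,162),(266,233),(350,162),(350,234)],.09))
print(pose())
im=cv2.imread('pics/top0.png')[150:250,180:380];cv2.imwrite('pics/c.png',cv2.resize(im,None,fx=4,fy=4,interpolation=cv2.INTER_CUBIC))
E
```

```text
[[0.45737223 0.17990427 0.04      ]
 [0.4574642  0.14528726 0.04      ]
 [0.45753824 0.11564786 0.04      ]
 [0.45760787 0.0860331  0.04      ]] [[0.60873685 0.26972249 0.09      ]
 [0.43868289 0.2669763  0.09      ]
 [0.60869145 0.06808526 0.09      ]
 [0.4369326  0.06875289 0.09      ]]
[[-9.29510660e-01 -3.68794609e-01 -6.85535699e-04  2.48800903e-01]
 [-3.68795216e-01  9.29509734e-01  1.32034943e-03 -6.27007203e-01]
 [ 1.50274354e-04  1.48010116e-03 -9.99998893e-01  2.25723005e-01]
 [ 0.00000000e+00  0.00000000e+00  0.00000000e+00  1.00000000e+00]]
```

View pics/c.png

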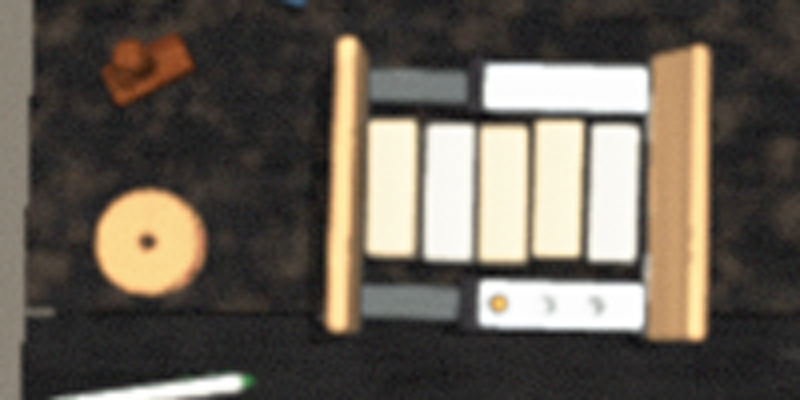

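The crop shows the brass pin at about (304.4, 225.4), with the next holes to its right and the black collar to its left. The board is folded outward on the right. Next I move the arm over there.

Request:
apply_moves(
  deltas=[
    {"fingers": 0, "delta_pos": [-34, 27, 0], "angular": [0, 0, -3.5]},
    {"fingers": 0, "delta_pos": [-68, 54, 0], "angular": [0, 0, -7]},
    {"fingers": 0, "delta_pos": [-103, 81, 0], "angular": [0, 0, -10.5]},
    {"fingers": 0, "delta_pos": [-137, 108, 0], "angular": [0, 0, -14]},
    {"fingers": 0, "delta_pos": [-171, 135, 0], "angular": [0, 0, -17.5]},
    {"fingers": 0, "delta_pos": [-205, 162, 0], "angular": [0, 0, -21]},
    {"fingers": 0, "delta_pos": [-226, 202, 0], "angular": [0, 0, -24.5]},
    {"fingers": 0, "delta_pos": [-248, 242, 0], "angular": [0, 0, -28]},
    {"fingers": 0, "delta_pos": [-269, 282, 0], "angular": [0, 0, -31]},
    {"fingers": 0, "delta_pos": [-290, 323, 0], "angular": [0, 0, -34]},
  ],
)

```text
clock: 1.1
tool_pos: [0.3991, -0.2185, 0.2263]
orientation: [180.0, 0.0, -124.2]
force: [1.4, -0.0, -0.2]
opening: 0.0129
gripper_force: 0.0
```

Run:
```python
from h import *
T=pose();print(T)
for p in [(.40,-.05,.226),(.40,.10,.226),(.44,.15,.226)]: print((T[:3,:3].T@(np.array(p)-T[:3,3])*1e3).round())
```

```text
[[-5.62754908e-01 -8.26623780e-01 -1.98641711e-04  3.99061021e-01]
 [-8.26623804e-01  5.62754891e-01  1.36349308e-04 -2.18500217e-01]
 [-9.22985904e-07  2.40933209e-04 -9.99999971e-01  2.26342531e-01]
 [ 0.00000000e+00  0.00000000e+00  0.00000000e+00  1.00000000e+00]]
[-140.   94.    0.]
[-264.  178.    0.]
[-328.  174.    0.]
```

Request:
apply_moves(
  deltas=[
    {"fingers": 0, "delta_pos": [-40, 27, 0], "angular": [0, 0, -4]},
    {"fingers": 0, "delta_pos": [-80, 54, 0], "angular": [0, 0, -8]},
    {"fingers": 0, "delta_pos": [-120, 81, 0], "angular": [0, 0, -12]},
    {"fingers": 0, "delta_pos": [-160, 107, 0], "angular": [0, 0, -17]},
    {"fingers": 0, "delta_pos": [-200, 134, 0], "angular": [0, 0, -21]},
    {"fingers": 0, "delta_pos": [-240, 160, 0], "angular": [0, 0, -25]},
    {"fingers": 0, "delta_pos": [-280, 172, 0], "angular": [0, 0, -30]},
    {"fingers": 0, "delta_pos": [-328, 174, 0], "angular": [0, 0, -34.2]},
    {"fingers": 0, "delta_pos": [-328, 174, 0], "angular": [0, 0, -34.2]},
    {"fingers": 0, "delta_pos": [-328, 174, 0], "angular": [0, 0, -34.2]},
  ],
)

```text
clock: 2.1
tool_pos: [0.4406, 0.1494, 0.2257]
orientation: [179.9, -0.1, -90.1]
force: [-0.4, -0.5, -0.4]
opening: 0.0006
gripper_force: 0.0
```

Run:
```python
from h import *
T=pose();print(T.round(4))
im=ctrl.snapshot('wrist')[:,:,::-1];cv2.imwrite('pics/w1.png',im);np.save('T1.npy',T)
```

```text
[[-0.0017 -1.     -0.0018  0.4406]
 [-1.      0.0017 -0.0013  0.1494]
 [ 0.0013  0.0018 -1.      0.2257]
 [ 0.      0.      0.      1.    ]]
```

View pics/w1.png

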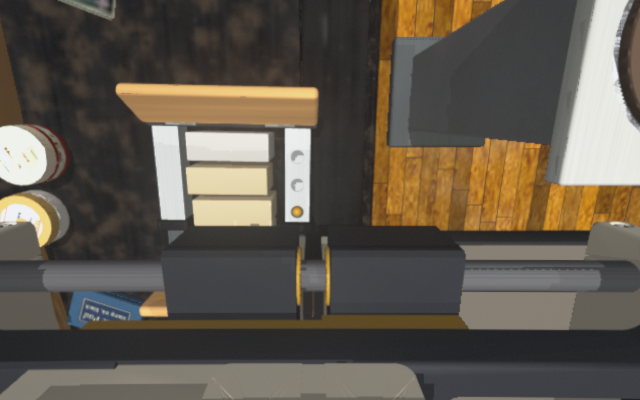

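The wrist view from the −y side shows the pin at about (297,212) and the next holes at (297,185) and (297,157). The folded board's top edge runs from (118,88) to (318,92), and the gripper hides the collar.

Run:
```python
from h import *
T=np.load('T1.npy');cw=cam('wrist',T);ct=cam('top')
w=cv2.imread('pics/w1.png');t=cv2.imread('pics/top0.png')
def cen(im,box):
    x0,y0,x1,y1=box;h=cv2.cvtColor(im[y0:y1,x0:x1],cv2.COLOR_BGR2HSV);m=((h[...,1]>110)&(h[...,2]>60)&(h[...,0]<35)).astype('uint8')
    M=cv2.moments(m,True);return (M['m10']/M['m00']+x0,M['m01']/M['m00']+y0),M['m00']
a,n=cen(w,(288,203,306,220));b,n2=cen(t,(300,221,309,231));print(a,n,b,n2)
print('pin',ray(cw,a,.0405),ray(ct,b,.0405))
print('tcp px',proj(cw,T[:3,3]))
# rail edges/holes in wrist, z .036
print(ray(cw,[(297,185),(297,157)],.036))
g=cv2.cvtColor(w,cv2.COLOR_BGR2GRAY)
for r in(140,170,200):
    row=g[r,275:320].astype(int);e=np.where(row>150)[0];print(r,ray(cw,[(275+e[0]-.5,r),(275+e[-1]+.5,r)],.036)[:,:2].tolist())
for c in(150,220,290): # board column profile
    print(c,[(r,w[r,c].tolist()) for r in range(80,132,2)])
```

```text
(296.7083333333333, 211.13888888888889) 72.0 (304.0, 225.28571428571428) 7.0
pin [[0.45822491 0.17952358 0.0405    ]] [[0.45911598 0.17988952 0.0405    ]]
tcp px [[313.82238704 252.46440968]]
[[0.45774399 0.15175286 0.036     ]
 [0.45734433 0.12193171 0.036     ]]
140 [[0.47002141848858575, 0.10443225484946494], [0.443158757841743, 0.10446221632793275]]
170 [[0.47074079273961755, 0.1355992615365887], [0.4443120556765816, 0.13563510031585346]]
200 [[0.4714875211904867, 0.16824845124883508], [0.44443684541747613, 0.16829218572139648]]
150 [(80, [40, 44, 48]), (82, [46, 51, 59]), (84, [95, 148, 194]), (86, [120, 191, 235]), (88, [123, 197, 238]), (90, [122, 197, 237]), (92, [118, 187, 232]), (94, [100, 159, 209]), (96, [81, 125, 163]), (98, [82, 125, 163]), (100, [83, 125, 163]), (102, [83, 126, 165]), (104, [85, 129, 168]), (106, [86, 130, 169]), (108, [85, 128, 167]), (110, [85, 127, 167]), (112, [86, 131, 170]), (114, [85, 131, 169]), (116, [85, 128, 166]), (118, [85, 130, 169]), (120, [89, 136, 175]), (122, [82, 102, 120]), (124, [77, 79, 79]), (126, [62, 63, 65]), (128, [54, 56, 59
[... 505 characters left out ...]
22, [91, 135, 173]), (124, [79, 87, 93]), (126, [68, 72, 76]), (128, [54, 61, 68]), (130, [74, 81, 86])]
290 [(80, [56, 64, 73]), (82, [56, 65, 75]), (84, [55, 62, 74]), (86, [67, 89, 112]), (88, [117, 183, 230]), (90, [129, 204, 240]), (92, [132, 210, 240]), (94, [136, 213, 240]), (96, [128, 202, 238]), (98, [101, 157, 205]), (100, [85, 129, 167]), (102, [85, 128, 166]), (104, [86, 130, 168]), (106, [88, 135, 175]), (108, [92, 138, 179]), (110, [88, 135, 174]), (112, [88, 133, 171]), (114, [88, 131, 168]), (116, [85, 128, 165]), (118, [85, 127, 163]), (120, [89, 130, 169]), (122, [88, 130, 168]), (124, [103, 138, 167]), (126, [131, 135, 135]), (128, [197, 200, 196]), (130, [237, 238, 236])]
```

Request:
apply_moves(
  deltas=[
    {"fingers": 0, "delta_pos": [-28.5, -15.5, 45], "angular": [0, 0, 1]},
    {"fingers": 0, "delta_pos": [-28.5, -15.5, 90], "angular": [0, 0, 1]},
    {"fingers": 0, "delta_pos": [-28.5, -15.5, 135], "angular": [0, 0, 1]},
    {"fingers": 0, "delta_pos": [-28.5, -15.5, 170], "angular": [0, 0, 1]},
    {"fingers": 0, "delta_pos": [-28.5, -15.5, 178], "angular": [0, 0, 1]},
    {"fingers": 0, "delta_pos": [-28.5, -15.5, 178], "angular": [0, 0, 1]},
  ],
)

```text
clock: 2.75
tool_pos: [0.4559, 0.176, 0.0483]
orientation: [179.9, -0.1, -91.2]
force: [-0.6, 0.9, 0.6]
opening: 0.0005
gripper_force: 0.0
```

Run:
```python
from h import *
T=pose();print(T.round(4),ctrl.get_obs()['force'])
c=cam('wrist',T);print(proj(c,[(.4582,.1795,.0425),(.4582,.1907,.041)]+[list(T[:3,3])]))
a=ctrl.snapshot('wrist')[:,:,::-1];cs=cam('scene');s=ctrl.snapshot('scene')[:,:,::-1]
u=proj(cs,[.4582,.1795,.0425])[0].astype(int);print(u)
s=cv2.resize(s[u[1]-30:u[1]+30,u[0]-40:u[0]+40],(640,480),interpolation=cv2.INTER_CUBIC)[:280]
cv2.imwrite('pics/v2.png',np.vstack([a[80:,:],s]))
```

```text
[[-0.0211 -0.9998 -0.0016  0.4559]
 [-0.9998  0.0211 -0.0017  0.176 ]
 [ 0.0018  0.0016 -1.      0.0483]
 [ 0.      0.      0.      1.    ]] [-0.55257078  0.92961621  0.64234861]
[[309.54398591 254.349273  ]
 [310.04375284 272.4359599 ]
 [313.78491963 252.44475806]]
[301 203]
```

View pics/v2.png

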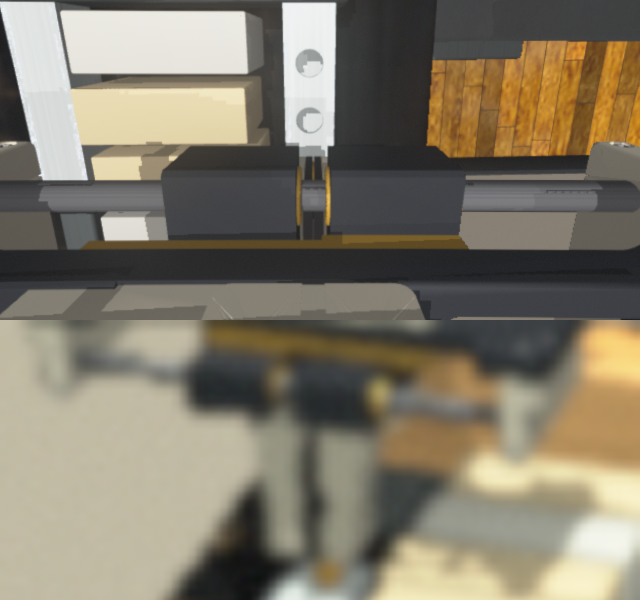

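The fingers are closed and sit just above the brass pin, which shows under the fingertip in the scene crop. Next I press down in small steps.

Run:
```python
from h import *
print(ray(cam('wrist',pose()),[(309.5,200),(309.5,143)],.036))
```

```text
[[0.45921745 0.15348454 0.036     ]
 [0.45854147 0.12344999 0.036     ]]
```

Request:
apply_moves(
  deltas=[
    {"fingers": 0, "delta_pos": [-1.5, 0, 3], "angular": [0, 0, 0]},
    {"fingers": 0, "delta_pos": [-1.5, 0, 6], "angular": [0, 0, 0]},
    {"fingers": 0, "delta_pos": [-1.5, 0, 9], "angular": [0, 0, 0]},
    {"fingers": 0, "delta_pos": [-1.5, 0, 9], "angular": [0, 0, 0]},
  ],
)

```text
clock: 3.25
tool_pos: [0.4571, 0.1794, 0.04]
orientation: [-179.9, 0.1, -91.1]
force: [0.6, 0.2, 3.4]
opening: 0.0004
gripper_force: 1.6
```

Request:
apply_moves(
  deltas=[
    {"fingers": 0, "delta_pos": [0, 0, 2], "angular": [0, 0, 0]},
    {"fingers": 0, "delta_pos": [0, 0, 4], "angular": [0, 0, 0]},
    {"fingers": 0, "delta_pos": [0, 0, 4.5], "angular": [0, 0, 0]},
    {"fingers": 0, "delta_pos": [0, 0, 4.5], "angular": [0, 0, 0]},
  ],
)

```text
clock: 3.65
tool_pos: [0.4571, 0.1794, 0.0361]
orientation: [-179.9, 0.0, -91.1]
force: [-2.8, 0.7, 15.5]
opening: 0.0007
gripper_force: 7.5
```

Request:
apply_moves(
  deltas=[
    {"fingers": 0, "delta_pos": [-1, 0, 0], "angular": [0, 0, 0]},
    {"fingers": 0, "delta_pos": [-2, 0, 0], "angular": [0, 0, 0]},
    {"fingers": 0, "delta_pos": [-3, 0, 0], "angular": [0, 0, 0]},
    {"fingers": 0, "delta_pos": [-4, 0, 0], "angular": [0, 0, 0]},
    {"fingers": 0, "delta_pos": [-4, 0, 0], "angular": [0, 0, 0]},
  ],
)

```text
clock: 4.15
tool_pos: [0.4571, 0.1823, 0.0361]
orientation: [-179.9, -0.0, -91.1]
force: [-0.3, -4.5, 15.9]
opening: 0.0006
gripper_force: 8.0
```

Request:
apply_moves(
  deltas=[
    {"fingers": 0, "delta_pos": [-1, 0, 0], "angular": [0, 0, 0]},
    {"fingers": 0, "delta_pos": [-2, 0, 0], "angular": [0, 0, 0]},
    {"fingers": 0, "delta_pos": [-3, 0, 0], "angular": [0, 0, 0]},
    {"fingers": 0, "delta_pos": [-3, 0, 0], "angular": [0, 0, 0]},
  ],
)

```text
clock: 4.55
tool_pos: [0.4571, 0.1848, 0.036]
orientation: [-180.0, -0.1, -91.1]
force: [1.7, -5.8, 16.8]
opening: 0.0004
gripper_force: 8.0
```

Request:
apply_moves(
  deltas=[
    {"fingers": 0, "delta_pos": [-1, 0, 0], "angular": [0, 0, 0]},
    {"fingers": 0, "delta_pos": [-2, 0, 0], "angular": [0, 0, 0]},
    {"fingers": 0, "delta_pos": [-3, 0, 0], "angular": [0, 0, 0]},
    {"fingers": 0, "delta_pos": [-3, 0, 0], "angular": [0, 0, 0]},
  ],
)

```text
clock: 4.95
tool_pos: [0.4573, 0.1887, 0.0361]
orientation: [-179.9, -0.0, -91.1]
force: [-0.8, -2.6, 16.0]
opening: 0.0003
gripper_force: 7.6
```

Request:
apply_moves(
  deltas=[
    {"fingers": 0, "delta_pos": [-2, 0, -0.3], "angular": [0, 0, 0]},
    {"fingers": 0, "delta_pos": [-4, 0, -0.3], "angular": [0, 0, 0]},
    {"fingers": 0, "delta_pos": [-6, 0, -0.3], "angular": [0, 0, 0]},
    {"fingers": 0, "delta_pos": [-8, 0, -0.3], "angular": [0, 0, 0]},
    {"fingers": 0, "delta_pos": [-10, 0, -0.3], "angular": [0, 0, 0]},
    {"fingers": 0, "delta_pos": [-12, 0, -0.3], "angular": [0, 0, 0]},
    {"fingers": 0, "delta_pos": [-14, 0, -0.3], "angular": [0, 0, 0]},
    {"fingers": 0, "delta_pos": [-14, 0, -0.3], "angular": [0, 0, 0]},
  ],
)

```text
clock: 5.75
tool_pos: [0.4575, 0.2028, 0.0361]
orientation: [-179.9, -0.0, -91.1]
force: [-0.4, -2.2, 12.2]
opening: 0.0004
gripper_force: 5.9
```

Run:
```python
from h import *
T=pose();print(T[:3,3])
im=ctrl.snapshot('wrist')[:,:,::-1];cv2.imwrite('pics/w3.png',im[:300]);c=cam('wrist',T)
print(proj(c,[(.4585,.1797,.036)]))
```

```text
[0.45750451 0.20278897 0.03609467]
[[310.90653359 208.88852001]]
```

View pics/w3.png

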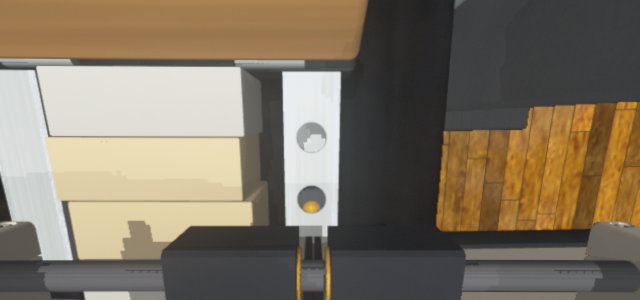

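The tube has slid in. The next hole is at (311,199) and the pin is showing at its near edge, (311,207), so a few mm remain.

Request:
apply_moves(
  deltas=[
    {"fingers": 0, "delta_pos": [-1, 0, 0], "angular": [0, 0, 0]},
    {"fingers": 0, "delta_pos": [-2, 0, 0], "angular": [0, 0, 0]},
    {"fingers": 0, "delta_pos": [-3, 0, 0], "angular": [0, 0, 0]},
    {"fingers": 0, "delta_pos": [-4, 0, 0], "angular": [0, 0, 0]},
    {"fingers": 0, "delta_pos": [-5, 0, 0], "angular": [0, 0, 0]},
    {"fingers": 0, "delta_pos": [-5, 0, 0], "angular": [0, 0, 0]},
  ],
)

```text
clock: 6.4
tool_pos: [0.4576, 0.2074, 0.0361]
orientation: [-180.0, -0.0, -91.1]
force: [1.2, -3.8, 11.8]
opening: 0.0006
gripper_force: 6.0
```

```bash
cat > pin.py <<'E'
from h import *
T=pose();im=ctrl.snapshot('wrist')[:,:,::-1];c=cam('wrist',T)
u=proj(c,[.4585,.1797,.04])[0].astype(int);print(u)
b=im[u[1]-30:u[1]+30,u[0]-20:u[0]+20];h=cv2.cvtColor(b,cv2.COLOR_BGR2HSV)
m=(h[...,1]>110)&(h[...,2]>60)&(h[...,0]<35);d=np.argwhere(m);print('brass',m.sum(),d.mean(0)+[u[1]-30,u[0]-20] if len(d) else 0)
g=b[:,20].mean(1).astype(int);print(list(zip(range(u[1]-30,u[1]+30,2),g[::2])))
E
python3 pin.py
```

```text
[310 201]
brass 368 [201.55978261 310.98097826]
[(171, np.int64(228)), (173, np.int64(228)), (175, np.int64(228)), (177, np.int64(227)), (179, np.int64(228)), (181, np.int64(223)), (183, np.int64(217)), (185, np.int64(173)), (187, np.int64(106)), (189, np.int64(102)), (191, np.int64(93)), (193, np.int64(113)), (195, np.int64(129)), (197, np.int64(141)), (199, np.int64(150)), (201, np.int64(165)), (203, np.int64(167)), (205, np.int64(157)), (207, np.int64(149)), (209, np.int64(139)), (211, np.int64(126)), (213, np.int64(150)), (215, np.int64(214)), (217, np.int64(215)), (219, np.int64(215)), (221, np.int64(215)), (223, np.int64(213)), (225, np.int64(148)), (227, np.int64(142)), (229, np.int64(143))]
```

Request:
apply_moves(
  deltas=[
    {"fingers": 0, "delta_pos": [1.5, 0, -2], "angular": [0, 0, 0]},
    {"fingers": 0, "delta_pos": [1.5, 0, -12], "angular": [0, 0, 0]},
    {"fingers": 0, "delta_pos": [2, 0, -50], "angular": [0, 0, 0]},
    {"fingers": 0, "delta_pos": [10, -10, -95], "angular": [0, 0, 0]},
    {"fingers": 0, "delta_pos": [25, -25, -110], "angular": [0, 0, 0]},
    {"fingers": 0, "delta_pos": [25, -25, -110], "angular": [0, 0, 0]},
    {"fingers": 0, "delta_pos": [25, -25, -110], "angular": [0, 0, 0]},
  ],
)

```text
clock: 7.15
tool_pos: [0.481, 0.1818, 0.1453]
orientation: [180.0, 0.0, -91.2]
force: [-0.4, -0.6, -0.3]
opening: 0.0007
gripper_force: 0.0
```

Run:
```python
from h import *
T=pose();print(T.round(4));np.save('T4.npy',T)
im=ctrl.snapshot('wrist')[:,:,::-1];cv2.imwrite('pics/w4.png',im);c=cam('wrist',T)
im=np.ascontiguousarray(im[20:260,100:420]);cv2.imwrite('pics/w4c.png',cv2.resize(im,None,fx=2.4,fy=2.4))
print(proj(c,[(.4585,.1797,.0425),(.4585,.1797,.036)]))
```

```text
[[-2.160e-02 -9.998e-01 -5.000e-04  4.810e-01]
 [-9.998e-01  2.160e-02  3.000e-04  1.818e-01]
 [-3.000e-04  5.000e-04 -1.000e+00  1.453e-01]
 [ 0.000e+00  0.000e+00  0.000e+00  1.000e+00]]
[[341.13338708 199.57976474]
 [340.48192164 197.71339538]]
```

View pics/w4c.png

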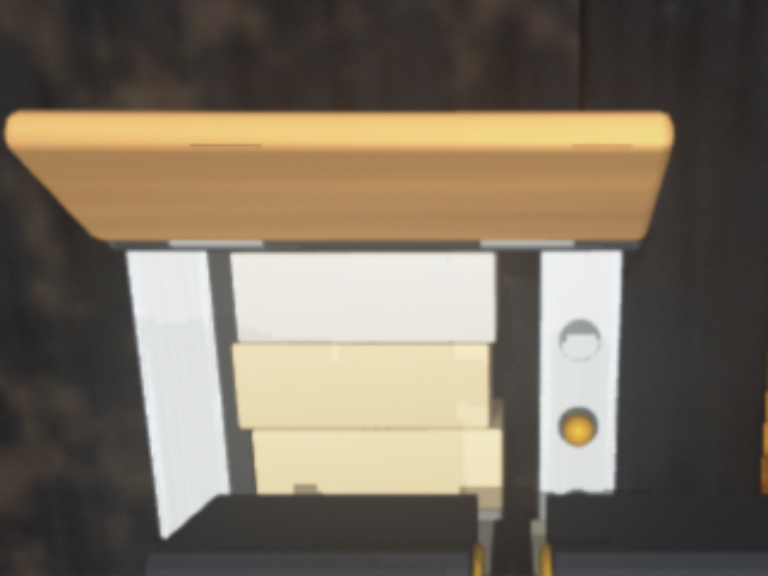

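The pin sits centred in the next hole at about (341,198), and the board is still folded outward: top edge rows 66 to 82, bottom row 120 in full-image pixels. Now for the geometry.

```bash
cat > ang.py <<'E'
from h import *
import sys
from scipy.optimize import brentq
def angle(c,hy,x,row_i,col):  # row of inner top edge at column -> board angle
    def f(th):
        P=[x,hy-.052*np.sin(th)+.006*np.cos(th),.038+.052*np.cos(th)+.006*np.sin(th)]
        return proj(c,P)[0,1]-row_i
    return brentq(f,-.34,1.2)
E
python3 - <<'E'
from ang import *
T=np.load('T4.npy');c=cam('wrist',T);im=cv2.imread('pics/w4.png')
def prof(u): return im[55:130,u-3:u+4].mean(1).astype(int)
p=prof(242);print([(55+i,v.tolist()) for i,v in enumerate(p)][::2])
print('hinge guess',ray(c,[(242,119.5)],.038)-[0,.006,0])
for hy in(.112,.1147,.117):
    x=ray(c,[(242,82)],.085)[0,0];print(x,hy,angle(c,hy,x,82,242))
print('board ends x',ray(c,[(102,80),(380,80)],.083)[:,0], ray(c,[(141,119),(367,119)],.038)[:,:2])
E
```

```text
[(55, [40, 46, 54]), (57, [40, 46, 54]), (59, [39, 46, 55]), (61, [40, 46, 56]), (63, [41, 47, 56]), (65, [43, 53, 64]), (67, [95, 147, 193]), (69, [122, 193, 236]), (71, [128, 202, 240]), (73, [130, 206, 241]), (75, [131, 207, 241]), (77, [130, 206, 241]), (79, [124, 196, 237]), (81, [105, 165, 215]), (83, [89, 137, 179]), (85, [86, 130, 171]), (87, [86, 130, 170]), (89, [87, 131, 170]), (91, [88, 132, 171]), (93, [89, 133, 173]), (95, [91, 138, 179]), (97, [94, 142, 184]), (99, [93, 141, 182]), (101, [92, 138, 177]), (103, [92, 137, 176]), (105, [93, 138, 177]), (107, [93, 138, 178]), (109, [91, 134, 172]), (111, [91, 133, 172]), (113, [92, 135, 174]), (115, [93, 137, 177]), (117, [96, 143, 182]), (119, [92, 129, 161]), (121, [86, 93, 96]), (123, [81, 86, 89]), (125, [169, 180, 184]), (127, [229, 235, 238]), (129, [230, 236, 238])]
hinge guess [[0.53500726 0.1092656  0.038     ]]
0.5235240769210614 0.112 0.485312324564749
0.5235240769210614 0.1147 0.5437874795944814
0.5235240769210614 0.117 0.595216854020325
board ends x [0.61065189 0.43767808] [[0.61283994 0.11343639]
 [0.43813213 0.11692311]]
```

Request:
apply_moves(
  deltas=[
    {"fingers": 0, "delta_pos": [40, -10, -10], "angular": [0, 0, 0]},
    {"fingers": 0, "delta_pos": [80, -20, -10], "angular": [0, 0, 0]},
    {"fingers": 0, "delta_pos": [125, -32, -10], "angular": [0, 0, 0]},
    {"fingers": 0, "delta_pos": [125, -32, 20], "angular": [0, 0, 0]},
    {"fingers": 0, "delta_pos": [125, -32, 60], "angular": [0, 0, 0]},
    {"fingers": 0, "delta_pos": [125, -32, 77], "angular": [0, 0, 0]},
    {"fingers": 0, "delta_pos": [125, -32, 77], "angular": [0, 0, 0]},
    {"fingers": 0, "delta_pos": [125, -32, 77], "angular": [0, 0, 0]},
  ],
)

```text
clock: 8.0
tool_pos: [0.5105, 0.0567, 0.0679]
orientation: [179.9, -0.1, -91.1]
force: [-0.2, 0.5, 0.9]
opening: 0.0005
gripper_force: 0.0
```

Request:
apply_moves(
  deltas=[
    {"fingers": 0, "delta_pos": [-6, 0, 0], "angular": [0, 0, 0]},
    {"fingers": 0, "delta_pos": [-12, 0, 0], "angular": [0, 0, 0]},
    {"fingers": 0, "delta_pos": [-16, 0, 0], "angular": [0, 0, 0]},
    {"fingers": 0, "delta_pos": [-19, 0, -1.5], "angular": [0, 0, 0]},
    {"fingers": 0, "delta_pos": [-22, 0, -3], "angular": [0, 0, 0]},
    {"fingers": 0, "delta_pos": [-25, 0, -4.5], "angular": [0, 0, 0]},
    {"fingers": 0, "delta_pos": [-28, 0, -5.5], "angular": [0, 0, 0]},
    {"fingers": 0, "delta_pos": [-31, 0, -6.5], "angular": [0, 0, 0]},
    {"fingers": 0, "delta_pos": [-31, 0, -6.5], "angular": [0, 0, 0]},
  ],
)

```text
clock: 8.9
tool_pos: [0.5119, 0.0879, 0.0758]
orientation: [-179.9, 0.0, -91.1]
force: [-0.3, -3.5, 2.7]
opening: 0.0003
gripper_force: 1.6
```

Request:
apply_moves(
  deltas=[
    {"fingers": 0, "delta_pos": [-2, 0, -0.5], "angular": [0, 0, 0]},
    {"fingers": 0, "delta_pos": [-4, 0, -0.8], "angular": [0, 0, 0]},
    {"fingers": 0, "delta_pos": [-6, 0, -1], "angular": [0, 0, 0]},
    {"fingers": 0, "delta_pos": [-6, 0, -1], "angular": [0, 0, 0]},
  ],
)

```text
clock: 9.3
tool_pos: [0.5117, 0.0939, 0.0758]
orientation: [-180.0, 0.0, -91.1]
force: [1.0, -3.1, 2.3]
opening: 0.0005
gripper_force: 1.2
```

Request:
apply_moves(
  deltas=[
    {"fingers": 0, "delta_pos": [8, 0, 0], "angular": [0, 0, 0]},
    {"fingers": 0, "delta_pos": [20, 0, -45], "angular": [0, 0, 0]},
    {"fingers": 0, "delta_pos": [20, 0, -90], "angular": [0, 0, 0]},
    {"fingers": 0, "delta_pos": [-30, 15, -95], "angular": [0, 0, 0]},
    {"fingers": 0, "delta_pos": [-75, 35, -100], "angular": [0, 0, 0]},
    {"fingers": 0, "delta_pos": [-85, 35, -100], "angular": [0, 0, 0]},
    {"fingers": 0, "delta_pos": [-85, 35, -100], "angular": [0, 0, 0]},
  ],
)

```text
clock: 10.0
tool_pos: [0.4781, 0.1811, 0.1758]
orientation: [-180.0, 0.1, -91.0]
force: [0.9, -0.3, -0.8]
opening: 0.0005
gripper_force: 0.0
```

Run:
```python
from h import *
T=pose();print(T.round(4));np.save('T5.npy',T)
im=ctrl.snapshot('wrist')[:,:,::-1];cv2.imwrite('pics/w5.png',im)
t=ctrl.snapshot('top')[:,:,::-1]
im=np.ascontiguousarray(im[20:260,100:420]);cv2.imwrite('pics/w5c.png',cv2.resize(im,None,fx=2.4,fy=2.4));cv2.imwrite('pics/t5.png',t)
```

```text
[[-1.720e-02 -9.999e-01  3.000e-04  4.781e-01]
 [-9.999e-01  1.720e-02  1.000e-03  1.811e-01]
 [-1.000e-03 -2.000e-04 -1.000e+00  1.758e-01]
 [ 0.000e+00  0.000e+00  0.000e+00  1.000e+00]]
```

View pics/w5c.png

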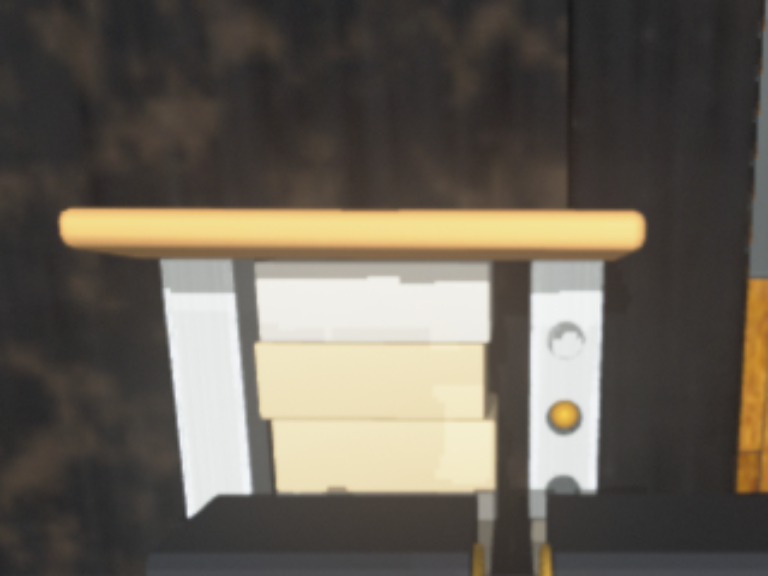

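The board is nearly upright. Its top edge spans crop rows 208 to 250, the pin is centred in its hole at (564,416), and the cartons are standing. Now the residual angle, referenced to the tube holes.

```bash
cat > chk.py <<'E'
from ang import *
def chk(k):
    T=np.load(f'T{k}.npy');c=cam('wrist',T);im=cv2.imread(f'pics/w{k}.png')
    s=im[:,:,2].astype(float)
    # hole 3: darkish blob on white front tube, extent along column and row
    g=cv2.cvtColor(im,cv2.COLOR_BGR2GRAY)
    h3=proj(c,[.458,.149,.036])[0];h2=proj(c,[.4583,.179,.036])[0]
    ys=[]
    for h,off in((h3,.035),(h2,.065)):
        u,v=h.round().astype(int);b=g[v-12:v+13,u-11:u+12];m=(b<205).astype('uint8')
        n,l,st,ce=cv2.connectedComponentsWithStats(m);i=1+st[1:,4].argmax()
        x,y,w,hh,a=st[i];ctr=(u-11+x+(w-1)/2,v-12+y+(hh-1)/2);P=ray(c,[ctr],.036)[0];print('hole',ctr,w,hh,P[:2]);ys.append((P[0],P[1]-off))
    hx,hy=np.mean(ys,0);print('hinge y at rail',hy)
    for u in(180,242,300):
        p=s[:,u-3:u+4].mean(1);top=slice(60,150)
        m=im[:,u-3:u+4].mean(1);r=m[:,2]-m[:,0]
        b=np.where((m[:,2]>200)&(r>70))[0];b=b[b<200];ro,ri=b[0]-.5,b[-1]+.5
        X=ray(c,[(u,ri)],.09)[0,0];hyx=hy-.019*(X-hx)
        yo,yi=ray(c,[(u,ro),(u,ri)],.09)[:,1]
        print(u,ro,ri,'X',X.round(4),'yo,yi',yo.round(4),yi.round(4),'top mid-hinge mm',((yo+yi)/2-hyx)*1e3,'ang deg',np.degrees(angle(c,hyx,X,ri,u)))
E
python3 -c "
from chk import *;chk(5)"
```

```text
hole (np.float64(335.5), np.float64(159.5)) 16 12 [0.45783396 0.15093424]
hole (np.float64(334.5), np.float64(193.5)) 16 16 [0.4587345  0.18220942]
hinge y at rail 0.11657182828399151
180 106.5 121.5 X 0.5722 yo,yi 0.1053 0.1155 top mid-hinge mm -3.9766962078908312 ang deg 5.349396169533372
242 107.5 122.5 X 0.5282 yo,yi 0.1066 0.1169 top mid-hinge mm -3.4903885935019527 ang deg 4.797790082956714
300 107.5 122.5 X 0.4868 yo,yi 0.1073 0.1175 top mid-hinge mm -3.622655639957173 ang deg 4.936042543223556
```

Run:
```python
from ang import *
T=np.load('T5.npy');c=cam('wrist',T);im=cv2.imread('pics/w5.png')
for u in(190,260,300): print(u,[(r,im[r,u-2:u+3].mean(0).astype(int).tolist()) for r in range(118,134)])
for u in(190,260,300):
  a=ray(c,[(u,122.5)],.09)[0];print(a)
  for r in (126.5,127.5,128.5):
    b=ray(c,[(u,r)],.038)[0];print(r,b[1],np.degrees(np.arctan2(b[1]-a[1]-.019*(a[0]-b[0]),.052)))
```

```text
190 [(118, [133, 210, 242]), (119, [126, 197, 237]), (120, [118, 183, 228]), (121, [109, 168, 216]), (122, [94, 141, 183]), (123, [77, 111, 144]), (124, [71, 98, 125]), (125, [70, 98, 124]), (126, [73, 99, 125]), (127, [95, 113, 128]), (128, [149, 155, 157]), (129, [172, 175, 173]), (130, [175, 178, 175]), (131, [175, 178, 175]), (132, [175, 178, 175]), (133, [175, 178, 175])]
260 [(118, [139, 216, 244]), (119, [135, 211, 242]), (120, [129, 200, 238]), (121, [122, 187, 231]), (122, [107, 162, 211]), (123, [89, 130, 167]), (124, [76, 108, 136]), (125, [75, 103, 130]), (126, [75, 102, 129]), (127, [77, 101, 124]), (128, [96, 110, 123]), (129, [134, 143, 148]), (130, [159, 169, 174]), (131, [167, 177, 182]), (132, [167, 178, 182]), (133, [168, 178, 182])]
300 [(118, [142, 219, 244]), (119, [138, 214, 244]), (120, [133, 206, 241]), (121, [126, 195, 236]), (122, [112, 173, 221]), (123, [92, 137, 177]), (124, [74, 106, 136]), (125, [72, 101, 128]), (126, [73, 101, 128]), (127, [76, 100, 123]), (128, [95, 108, 121]), (129, [127, 135, 140]), (130, [154, 163, 168]), (131, [166, 176, 180]), (132, [167, 177, 182]), (133, [167, 177, 182])]
[0.56516747 0.11632735 0.09      ]
126.5 0.12005787904076888 4.502560312887394
127.5 0.120901418740216 5.427007044644082
128.5 0.12174625941277425 6.350047047564656
[0.51531361 0.11707786 0.09      ]
126.5 0.12097629052348316 4.4604733884004615
127.5 0.12182163800739766 5.386054457532314
128.5 0.12266829100978943 6.310247308006986
[0.48676254 0.11753833 0.09      ]
126.5 0.12153788704992391 4.441806482237049
127.5 0.12238386801614284 5.367581413246271
128.5 0.12323115571667555 6.291977376576618
```

Request:
apply_moves(
  deltas=[
    {"fingers": 0, "delta_pos": [45, -15, 0], "angular": [0, 0, 0]},
    {"fingers": 0, "delta_pos": [90, -30, 0], "angular": [0, 0, 0]},
    {"fingers": 0, "delta_pos": [105, -35, 10], "angular": [0, 0, 0]},
    {"fingers": 0, "delta_pos": [105, -35, 55], "angular": [0, 0, 0]},
    {"fingers": 0, "delta_pos": [105, -35, 99], "angular": [0, 0, 0]},
    {"fingers": 0, "delta_pos": [92, -35, 99], "angular": [0, 0, 0]},
    {"fingers": 0, "delta_pos": [86, -35, 99], "angular": [0, 0, 0]},
    {"fingers": 0, "delta_pos": [83, -35, 98.5], "angular": [0, 0, 0]},
    {"fingers": 0, "delta_pos": [80.5, -35, 98.5], "angular": [0, 0, 0]},
    {"fingers": 0, "delta_pos": [80.5, -35, 98.5], "angular": [0, 0, 0]},
  ],
)

```text
clock: 11.1
tool_pos: [0.5127, 0.0989, 0.079]
orientation: [-179.9, 0.1, -91.1]
force: [1.3, -0.6, 0.6]
opening: 0.0001
gripper_force: 0.4
```

Request:
apply_moves(
  deltas=[
    {"fingers": 0, "delta_pos": [8, 0, 0], "angular": [0, 0, 0]},
    {"fingers": 0, "delta_pos": [20, 0, -45], "angular": [0, 0, 0]},
    {"fingers": 0, "delta_pos": [20, 0, -90], "angular": [0, 0, 0]},
    {"fingers": 0, "delta_pos": [-20, 15, -98], "angular": [0, 0, 0]},
    {"fingers": 0, "delta_pos": [-60, 35, -98], "angular": [0, 0, 0]},
    {"fingers": 0, "delta_pos": [-60, 35, -98], "angular": [0, 0, 0]},
    {"fingers": 0, "delta_pos": [-60, 35, -98], "angular": [0, 0, 0]},
  ],
)

```text
clock: 11.8
tool_pos: [0.4778, 0.1595, 0.176]
orientation: [-179.9, 0.1, -91.0]
force: [0.2, -0.8, 0.6]
opening: 0.0005
gripper_force: 0.0
```

Run:
```python
from chk import *
T=pose();print(T.round(4));np.save('T6.npy',T)
im=ctrl.snapshot('wrist')[:,:,::-1];cv2.imwrite('pics/w6.png',im)
im=np.ascontiguousarray(im[20:260,100:420]);cv2.imwrite('pics/w6c.png',cv2.resize(im,None,fx=2.4,fy=2.4))
try: chk(6)
except Exception as e: print(e)
```

```text
[[-0.0178 -0.9998  0.001   0.4778]
 [-0.9998  0.0178  0.0011  0.1595]
 [-0.0012 -0.001  -1.      0.176 ]
 [ 0.      0.      0.      1.    ]]
hole (np.float64(335.0), np.float64(183.5)) 15 12 [0.45798875 0.15136283]
hole (np.float64(334.0), np.float64(216.0)) 15 15 [0.45894141 0.18238741]
hinge y at rail 0.11687511758898479
180 144.5 157.5 X 0.575 yo,yi 0.1101 0.1195 top mid-hinge mm 0.11787629819759449 ang deg 1.328513114391909
242 144.5 158.5 X 0.5297 yo,yi 0.1108 0.1209 top mid-hinge mm 0.3426066681775919 ang deg 0.661762829694775
300 145.5 159.5 X 0.4871 yo,yi 0.1122 0.1224 top mid-hinge mm 0.9676837571480634 ang deg -0.05074532325516885
```

View pics/w6c.png

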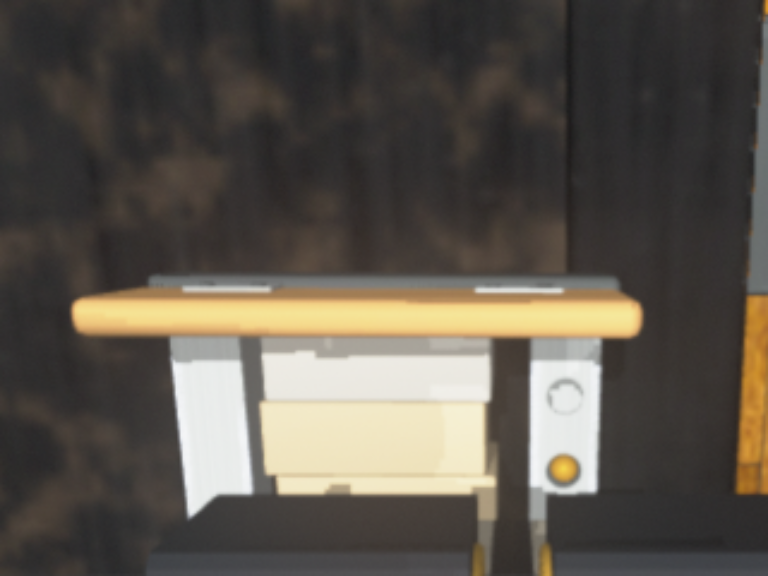

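The board now looks upright: top edge at crop rows 297 to 337, outer foot edge at 276, and the pin still up in its hole at (564,469). I'll check the tilt from the outer face, both ways.

Run:
```python
from ang import *
T=np.load('T6.npy');c=cam('wrist',T);im=cv2.imread('pics/w6.png')
print('cam',c[2][:3,3])
for u in(230,270): print(u,[(r,im[r,u-2:u+3].mean(0).astype(int).tolist()) for r in range(130,165)])
for u in(230,270):
  for z,rr in((.036,(134.5,135.5)),(.038,(138.5,139.5,140.5,141.5)),(.09,(143.5,144.5,145.5,158.5,159.5,160.5))):
    for r in rr: print(u,z,r,ray(c,[(u,r)],z)[0].round(4)[:2])
```

```text
cam [0.47687082 0.09304623 0.33300369]
230 [(130, [63, 74, 88]), (131, [63, 74, 88]), (132, [64, 74, 87]), (133, [66, 72, 81]), (134, [75, 77, 81]), (135, [96, 98, 99]), (136, [113, 114, 112]), (137, [121, 121, 119]), (138, [123, 124, 124]), (139, [114, 125, 135]), (140, [96, 125, 152]), (141, [85, 124, 160]), (142, [85, 125, 160]), (143, [86, 126, 162]), (144, [96, 144, 186]), (145, [114, 177, 224]), (146, [130, 204, 240]), (147, [136, 215, 243]), (148, [142, 220, 245]), (149, [148, 225, 245]), (150, [151, 227, 245]), (151, [150, 226, 245]), (152, [147, 225, 245]), (153, [144, 222, 245]), (154, [142, 220, 245]), (155, [139, 216, 244]), (156, [134, 209, 242]), (157, [127, 195, 236]), (158, [117, 177, 225]), (159, [105, 151, 193]), (160, [125, 144, 163]), (161, [151, 161, 167]), (162, [154, 162, 168]), (163, [154, 163, 168]), (164, [154, 163, 168])]
270 [(130, [56, 61, 69]), (131, [56, 61, 69]), (132, [57, 62, 70]), (133, [62, 66, 72]), (134, [72, 75, 79]), (135, [93, 96, 96]), (136, [111, 113, 111]), (137, [120, 120, 119]), (138, [122, 125, 123]), (139, [117, 126, 129]), (140, [102, 
[... 639 characters left out ...]
 0.1068]
230 0.038 138.5 [0.5503 0.1092]
230 0.038 139.5 [0.5503 0.1101]
230 0.038 140.5 [0.5504 0.111 ]
230 0.038 141.5 [0.5505 0.1118]
230 0.09 143.5 [0.5376 0.1099]
230 0.09 144.5 [0.5377 0.1107]
230 0.09 145.5 [0.5377 0.1114]
230 0.09 158.5 [0.5385 0.1208]
230 0.09 159.5 [0.5386 0.1215]
230 0.09 160.5 [0.5386 0.1222]
270 0.036 134.5 [0.5153 0.1065]
270 0.036 135.5 [0.5153 0.1073]
270 0.038 138.5 [0.5152 0.1098]
270 0.038 139.5 [0.5152 0.1107]
270 0.038 140.5 [0.5153 0.1115]
270 0.038 141.5 [0.5153 0.1124]
270 0.09 143.5 [0.5086 0.1104]
270 0.09 144.5 [0.5086 0.1111]
270 0.09 145.5 [0.5087 0.1119]
270 0.09 158.5 [0.5092 0.1213]
270 0.09 159.5 [0.5092 0.122 ]
270 0.09 160.5 [0.5092 0.1227]
```

The outer face's bottom and top edges agree to within about 0.5 mm, so the board is upright to within about 1°. A light touch on the pin (1 to 1.5 mm) will confirm it stands proud.

Request:
apply_moves(
  deltas=[
    {"fingers": 0, "delta_pos": [-21, 20, 40], "angular": [0, 0, 0]},
    {"fingers": 0, "delta_pos": [-21, 20, 85], "angular": [0, 0, 0]},
    {"fingers": 0, "delta_pos": [-21, 20, 115], "angular": [0, 0, 0]},
    {"fingers": 0, "delta_pos": [-21, 20, 130], "angular": [0, 0, 0]},
    {"fingers": 0, "delta_pos": [-21, 20, 133], "angular": [0, 0, 0]},
    {"fingers": 0, "delta_pos": [-21, 20, 135], "angular": [0, 0, 0]},
    {"fingers": 0, "delta_pos": [-21, 20, 135], "angular": [0, 0, 0]},
  ],
)

```text
clock: 12.55
tool_pos: [0.4589, 0.1798, 0.041]
orientation: [-180.0, 0.0, -91.2]
force: [-0.8, -0.8, 2.4]
opening: 0.0004
gripper_force: 1.1
```

Request:
apply_moves(
  deltas=[
    {"fingers": 0, "delta_pos": [0, 0, -20], "angular": [0, 0, 0]},
    {"fingers": 0, "delta_pos": [0, 0, -60], "angular": [0, 0, 0]},
    {"fingers": 0, "delta_pos": [0, 0, -100], "angular": [0, 0, 0]},
    {"fingers": 0, "delta_pos": [0, 0, -140], "angular": [0, 0, 0]},
    {"fingers": 0, "delta_pos": [-20, 0, -150], "angular": [0, 0, 0]},
    {"fingers": 0, "delta_pos": [-20, 0, -150], "angular": [0, 0, 0]},
  ],
)

```text
clock: 13.15
tool_pos: [0.4608, 0.2026, 0.1943]
orientation: [-179.7, 0.3, -91.1]
force: [0.4, 0.2, -0.4]
opening: 0.0005
gripper_force: 0.0
```

Run:
```python
from h import *
a=ctrl.snapshot('scene')[:,:,::-1][150:270,230:400];cv2.imwrite('pics/f.png',cv2.resize(a,None,fx=4,fy=4,interpolation=cv2.INTER_CUBIC))
```

```text
(no output)
```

View pics/f.png

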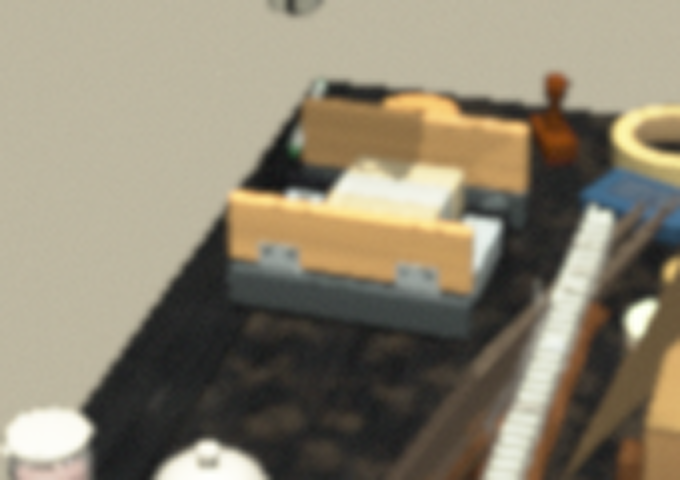

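The board stands upright (crop 230–470, 195–290), parallel to the fixed one. The cartons are in their row and the arm is clear, so I'm handing in.

```bash
python3 -c "
from plant import ctrl
print(ctrl.close_job())"
```

```text
the job is handed in; nothing more can be done
None
```

I closed the rack and handed the job in at about 13 s: the pin is up in the next hole (it pushed back when lightly touched), the end board stands within about 1° of upright, the cartons are in their row, and nothing else was touched.

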